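# Re-index the mitre fence

## Robot

A 7-joint arm with a two-finger parallel gripper is mounted at the origin on the work surface. World frame = base frame: x ahead of the robot, y to its left, z up, the work surface at z = 0. Lengths are in mm, angles in rad, forces in N, time in s.
With the tool pointing down it reaches from about 400 to 875 mm from the base axis. Payload 19.3 kg.
Tool frame: the origin (TCP) lies midway between the tips of the shut fingers; the grasp point (between the pads) lies 19 mm behind it (robot.grip_point_offset is the distance from the TCP to the grasp point, in mm); z points along the fingers, y is the line along which they close (so a half turn about z gives the same grasp; the last joint's range is limited). The gripper opens to 85 mm and grips with 20 to 120 N. Pads are 22 mm wide; open, the fingers measure 114 mm over their backs; the gripper's body (76 mm by 85 mm) begins 54 mm behind the grasp point. The pads swing forward as they close: fully open they stand 13 mm farther back than shut.
Start: joints at [1.186, 0.521, -0.036, 1.599, 0.021, 1.021, -0.113], TCP at [193.488, -594.287, 231.291] pointing down, gripper open.
Joint ranges: [-2.91, 2.91], [-0.3, 2.13], [-1.5, 1.42], [0.17, 2.43], [-1.26, 4.41], [0.16, 1.93], [-2.52, 2.52]. Speed limits (rad/s): [1.89, 1.89, 2.39, 2.39, 3.01, 3.01, 3.01].

## Interface

Orientations are given as a unit quaternion [x, y, z, w].
In Python, from plant import robot gives the robot as it stands.
- The arm moves only by the tool step_arm, never from a script. Its argument "rows" is a list of rows, each a list of 4 numbers: the shift along the tool's x, y, z in cm, then the turn about the tool's z in rad. A call has 1 to 20 rows; each row is the pose to reach, as a shift and turn from the pose commanded when the call began, along the tool's axes at that moment; what a row does not reach only later rows make up. A row lasts 1/12 s, in which the tool goes at most 41.7 mm and 7.16 degrees, less where a joint would pass 70% of its speed; a pose out of reach is approached as far as the arm can. A call with a gripper value outside its range is refused whole. "fingers" is the finger opening in cm, from 0 to 8.54, set as the call begins (left out, the last holds). The fingers move at their own pace and stop on an object; the grip force is fixed at half the most. Time passes only in rows, so rows that repeat a pose let the fingers close. It gives the time, the measured TCP pose, the force, the opening and the grip force at its end, in the units of the state.
- robot.get_state(): the state, without advancing time (a new reading comes with each control period).
- robot.camera(name): name is "side" or "top" or "wrist"; returns the picture (480x640x3 uint8, red, green, blue); there is no depth.
- robot.get_calibration(name): a dict with "fx", "fy", "cx", "cy" (pixels), "T" (4x4, takes a point from camera to world coordinates); the wrist camera has in their place "hand_eye" (4x4, takes a point from camera to tool coordinates, whose origin is the TCP and whose axes are the flange's). Camera axes: x right, y down, z forward; pixel columns grow to the right and rows downward; lengths in mm; the calibration is good to about 2 mm. The wrist camera is an equidistant fisheye: a pixel r from the principal point sees the ray r / f radians off the axis. A picture is of the moment at which its call begins: read the wrist's pose just before it. get_calibration takes no time and is no camera call.
- robot.sign_off(): hands the job in; it is judged then, once.
The state is a dict: "clock": time; "q": joint angles; "qd": joint speeds; "joint_torque": joint torques, N m; "eef_pos": TCP position; "tool_rot": TCP orientation; "force": force on the tool from outside, world axes, zero at the start; "torque": the same for the moment, N m; "width": finger opening in mm; "grip_force": force on a finger pad.
Only numpy, scipy, OpenCV 4.12 (cv2) and the standard library are available. Lean on these libraries where they do the work, as an engineer would, in place of code of your own. Each camera call takes 0.05 s, during which the arm holds its last target. There are 200 camera calls.

## Task

The fence arm of the mitre jig is locked by its red spring plunger. Pull the plunger knob up and twist it anticlockwise so that it stays out by itself when you let go, swing the fence round to the green dot, then twist the knob back and feel for the slot so that the pin springs fully home and the fence is locked at the green dot. The dots are only stuck on roughly; leave the mallet, the chisel and the offcut where they lie, and let go of everything at the end.

Things in the scene. Friction and masses are not known exactly. Their poses are not given: they have to be found in the camera images.
- pivot (a point): Pivot of the fence arm: dark steel boss (32 mm across) with a brass bolt (top at z = 60 mm), at the robot's end of a plywood board (345 x 440 x 18 mm, fixed on the bench). Point on the vertical pivot axis, 50 mm above the bench. Its x axis is level along the fixture's middle line, away from the pivot; z up.
- sector (a point): Steel index sector on the board, 10 mm thick, radius 107 to 153 mm from the pivot. Point at the mouth of its middle slot, 130 mm from the pivot, z = 28 mm (sector top). It has five 10 mm wide, 30 mm long radial slots: the middle one, where the fence starts, and two to each side, 17 to 23 degrees apart; each of those four has a coloured dot further out.
- fence (a joint): Swing of the fence arm about the vertical pivot axis, rad: 0 = along the pivot's x axis (the middle slot, where it starts locked), positive anticlockwise from above, limits -0.85 to 0.85. Stays where it is left (friction 0.3 N m, about 1.4 N at the handle). The arm is an aluminium bar 275 x 60 x 18 mm (z 31 to 49 mm) with a wooden strip along its left edge up to z = 55 mm.
- fence_handle (a point): Orange upright round handle on the fence arm, 26 mm across, z 49 to 115 mm, 225 mm from the pivot axis. Point on its axis, 85 mm above the bench. x axis points outward along the arm.
- fence_tip (a point): Red pointer at the outer end of the fence arm, on its centre line, 255 mm from the pivot axis, 49 mm above the bench. With the fence in a slot it points roughly at that slot's dot.
- plunger (a joint): Lift of the spring plunger, m: 0 = 8 mm flat-ended pin fully home in a slot; 0.0085 = riding on top of the sector between slots, not locked; about 0.012 = parked out, resting on its collar; upper stop 0.017. The spring pushes down with 6 N at home, 10 N at the top. In a slot the fence has about 1 mm play either way at the pin.
- knob (a joint): Twist of the plunger knob about its vertical axis, rad: 0 = bar along the fence arm, the only position in which the pin goes down; positive anticlockwise from above, stop at 1.57 (bar across the arm). It turns only when the plunger is lifted above 0.012; twisted 1 rad or more it stays parked when let go. Light friction (0.02 N m).
- knob_grip (a point): Centre of the red plunger knob: upright-sided bar 44 long (its x axis), 14 thick (its y axis), 32 mm tall, on the plunger axis 130 mm from the pivot. With the plunger home the point is 87 mm above the bench and the knob spans z 71 to 103 mm; it rises with the plunger. Below it is a dark steel collar (30 x 29 mm), top at z = 67 mm.
- green (a point): Flat stick-on green dot, 24 mm across, on the far edge strip of the board (z about 19 mm), roughly 270 mm from the pivot. It names the index slot in line with it as seen from the pivot. Stuck on by hand: some 4 to 20 mm to one side or the other of its slot's true line. Point at its centre. This is the place to set the fence to.
- blue (a point): Flat stick-on blue dot, 24 mm across, on the far edge strip of the board (z about 19 mm), roughly 270 mm from the pivot. It names the index slot in line with it as seen from the pivot. Stuck on by hand: some 4 to 20 mm to one side or the other of its slot's true line. Point at its centre.
- yellow (a point): Flat stick-on yellow dot, 24 mm across, on the far edge strip of the board (z about 19 mm), roughly 270 mm from the pivot. It names the index slot in line with it as seen from the pivot. Stuck on by hand: some 4 to 20 mm to one side or the other of its slot's true line. Point at its centre.
- white (a point): Flat stick-on white dot, 24 mm across, on the far edge strip of the board (z about 19 mm), roughly 270 mm from the pivot. It names the index slot in line with it as seen from the pivot. Stuck on by hand: some 4 to 20 mm to one side or the other of its slot's true line. Point at its centre.
- mallet_head (a point): Joiner's mallet: wooden head 62 x 110 x 75 mm (point at its centre), 26 mm handle 220 mm long along -x; lies on the bench beside the fixture; a bystander, leave it alone. 
- chisel_grip (a point): Chisel 230 mm long, orange round handle 26 mm across (point at its middle, 13 mm up), blade along +x; lies on the bench beside the fixture; a bystander, leave it alone. 
- offcut_centre (a point): Timber offcut 140 x 45 x 45 mm, point at its centre; lies on the bench beside the fixture; a bystander, leave it alone. 

How it is judged:
By the outcome, as a careful person would: the job done as asked, in the order asked, and still so for the second after the job is handed in, with the robot touching nothing.
It also fails if it takes over 72 s, if anything falls off the work surface, if the arm or the gripper's body presses on something with over 40 N, if the wrist force passes 120 N, or if a joint passes its speed limit or range.

## Working session

There is one attempt and no reset: what is moved stays moved. The work goes in short steps, Python scripts to look and compute and a tool call to move; the robot and the scene stay as the last step left them, time stands still between calls to the robot, and variables do not carry over. Pictures are saved under pics/ and viewed, at most 10 in all, crops included, and the job is handed in when it is done.

Besides the shell and the picture viewer there is one more tool, called after ">>>" as a command line: name --pt "numbers of a row" for each row, then --argument value for the rest. step_arm: Moves the arm, as the interface text tells. Its arguments: {"type":"object","properties":{"rows":{"type":"array","items":{"type":"array","items":{"type":"number"}}},"fingers":{"type":"number"}},"required":["rows"]}

```bash
mkdir -p pics; ls; python3 - <<'E'
from plant import robot
import cv2
s=robot.get_state();print({k:s[k] for k in('clock','eef_pos','tool_rot','force','width')})
for n in('top','side'):
    im=robot.camera(n);cv2.imwrite(f'pics/{n}0.png',im[:,:,::-1])
    print(n,robot.get_calibration(n))
print(robot.get_calibration('wrist'))
E
```

```text
pics
{'clock': 0.0, 'eef_pos': array([ 193.39333197, -593.9862058 ,  230.72283747]), 'tool_rot': array([ 9.87639330e-01,  1.56742606e-01, -1.30004856e-04, -5.41349947e-04]), 'force': array([ 0.12575897, -0.30599332,  0.47210114]), 'width': 85.35008653807915}
top {'fx': 610.162588993686, 'fy': 610.162588993686, 'cx': 325.188937228615, 'cy': 236.5231959234475, 'T': array([[ 2.95302305e-02, -9.84452439e-01,  1.73151265e-01,
         2.76353912e+02],
       [-9.99449463e-01, -3.17014925e-02, -9.78704134e-03,
         3.88336505e+01],
       [ 1.51240303e-02, -1.72766925e-01, -9.84846614e-01,
         1.37350066e+03],
       [ 0.00000000e+00,  0.00000000e+00,  0.00000000e+00,
         1.00000000e+00]])}
side {'fx': 603.1067585822486, 'fy': 603.1067585822486, 'cx': 311.320031906418, 'cy': 234.758078700875, 'T': array([[-9.83933510e-01, -9.64337908e-02,  1.50251027e-01,
         2.89571024e+02],
       [-1.78531929e-01,  5.36608440e-01, -8.24728884e-01,
         1.21656867e+03],
       [-1.09423643e-03, -8.38302992e-01, -5.45203537e-01,
         8.50182979e+02],
       [ 0.00000000e+00,  0.00000000e+00,  0.00000000e+00,
         1.00000000e+00]])}
{'fx': 371.64829954431775, 'fy': 371.64829954431775, 'cx': 323.34103621885527, 'cy': 240.13596267184516, 'hand_eye': array([[-5.52710453e-04, -9.65360817e-01, -2.60917971e-01,
         6.52837890e+01],
       [ 9.99999790e-01, -4.45501224e-04, -4.70036277e-04,
         6.75012174e-01],
       [ 3.37515329e-04, -2.60918176e-01,  9.65360861e-01,
        -1.43103067e+02],
       [ 0.00000000e+00,  0.00000000e+00,  0.00000000e+00,
         1.00000000e+00]])}
```

View pics/top0.png

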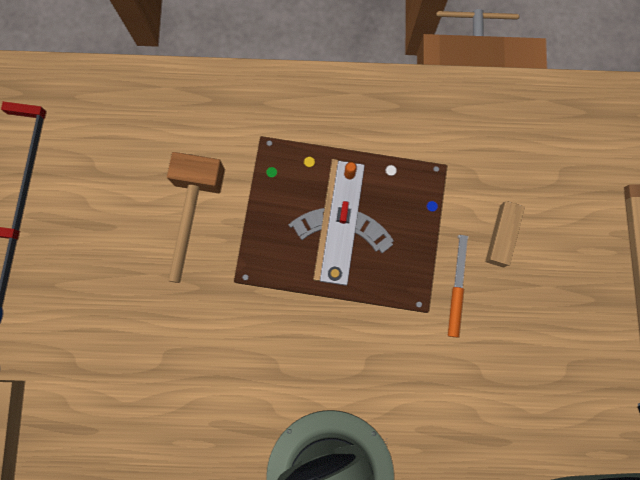

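View pics/side0.png

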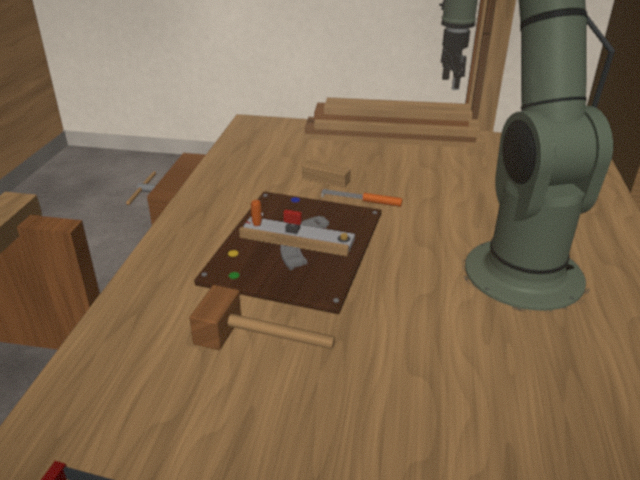

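Top view: pivot bolt near (335,273), red knob near (344,212), orange handle near (350,168), and the green dot near (272,172), which is outermost on the left. The sector shows to the left of the fence around (307,223). The side view agrees with this.

```bash
cat > h.py <<'E'
import numpy as np, cv2
from plant import robot
from scipy.spatial.transform import Rotation as R
def ray(n,u,v,st=None):
    c=robot.get_calibration(n);x,y=(u-c['cx'])/c['fx'],(v-c['cy'])/c['fy']
    if n=='wrist':
        r=np.hypot(x,y)+1e-12;d=np.array([x/r*np.sin(r),y/r*np.sin(r),np.cos(r)])
        T=np.eye(4);T[:3,:3]=R.from_quat(st['tool_rot']).as_matrix();T[:3,3]=st['eef_pos'];T=T@c['hand_eye']
    else: d=np.array([x,y,1]);T=c['T']
    return T[:3,3],T[:3,:3]@d
def onz(n,u,v,z,st=None):
    o,d=ray(n,u,v,st);return o+d*(z-o[2])/d[2]
def proj(n,P,st=None):
    c=robot.get_calibration(n)
    if n=='wrist':
        T=np.eye(4);T[:3,:3]=R.from_quat(st['tool_rot']).as_matrix();T[:3,3]=st['eef_pos'];T=T@c['hand_eye']
    else:T=c['T']
    p=np.linalg.inv(T)@np.r_[P,1];
    if n=='wrist':
        r=np.hypot(p[0],p[1]);k=np.arctan2(r,p[2])/r;return c['cx']+c['fx']*p[0]*k,c['cy']+c['fy']*p[1]*k
    return c['cx']+c['fx']*p[0]/p[2],c['cy']+c['fy']*p[1]/p[2]
HUE={'red':[(0,6),(174,180)],'orange':[(7,16)],'green':[(45,75)],'yellow':[(22,33)],'blue':[(110,130)]}
def blobs(im,col,smin=150,vmin=60):
    h=cv2.cvtColor(im,cv2.COLOR_RGB2HSV);m=0
    for a,b in HUE[col]: m=m|cv2.inRange(h,(a,smin,vmin),(b,255,255))
    n,l,s,c=cv2.connectedComponentsWithStats(m)
    return sorted([(int(s[i,4]),c[i].round(1).tolist(),s[i,:4].tolist()) for i in range(1,n)],reverse=True)[:4],l
E
python3 - <<'E'
from h import *
im=cv2.imread('pics/top0.png')[:,:,::-1]; im=np.ascontiguousarray(im)
for c in HUE:
    print(c,[b for b in blobs(im,c)[0] if b[0]>15])
h=cv2.cvtColor(im,cv2.COLOR_RGB2HSV)
# brass bolt, green dot, white dot
print(onz('top',335,273,60),'bolt')
for n,u,v,z in(('green',272,172,19),('yellow',309,162,19),('knob',344,210,103),('handle',350,167,115)):print(n,onz('top',u,v,z).round(1))
cv2.imwrite('pics/crop0.png',cv2.resize(im[130:320,225:455,::-1],None,fx=3.4,fy=3.1,interpolation=cv2.INTER_CUBIC))
E
```

```text
red [(431, [20.8, 108.9], [1, 101, 41, 17]), (132, [6.2, 232.2], [0, 227, 14, 11]), (123, [343.7, 212.0], [340, 202, 8, 21])]
orange [(15288, [343.1, 224.7], [234, 137, 212, 175]), (4267, [466.1, 43.5], [406, 0, 140, 68]), (1351, [194.7, 171.1], [167, 153, 56, 40]), (798, [134.4, 21.2], [111, 0, 47, 46])]
green [(87, [271.2, 171.6], [266, 167, 11, 10])]
yellow [(86, [308.8, 161.4], [304, 157, 11, 10])]
blue [(83, [431.8, 205.8], [427, 201, 11, 10])]
[427.87686965   2.19464265  60.        ] bolt
green [660.7 151.8  19. ]
yellow [687.4  67.8  19. ]
knob [558.4 -12.2 103. ]
handle [650.2 -22.2 115. ]
```

View pics/crop0.png

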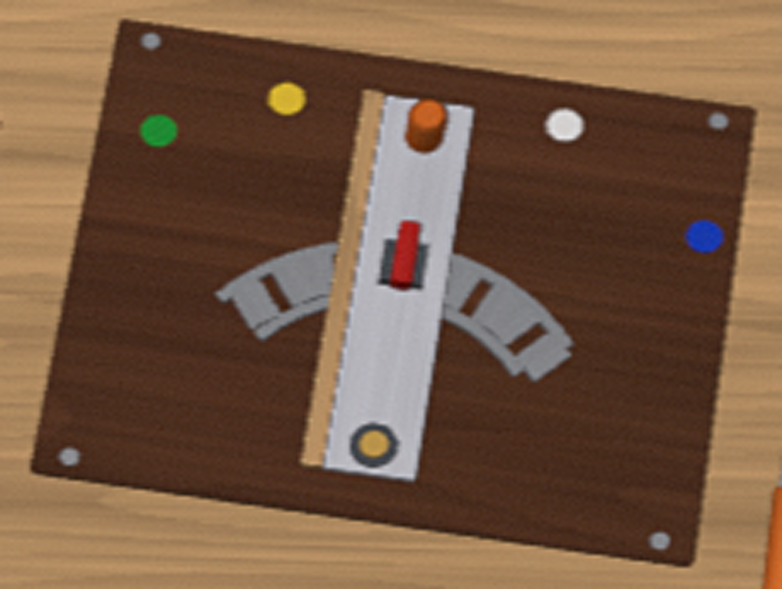

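```bash
python3 - <<'E'
from h import *
P=onz('top',225+375/3.4,130+444/3.1,60)
for n,a,b,z in(('slotL',275,292,28),('slotR1',475,297,28),('slotR2',532,340,28),('endL',240,315,28),('endR',545,360,28),('green',159,131,19),('yel',287,99,19),('white',565,125,19),('blue',705,236,19),('handle',429,110,115),('knob',407,253,103),('tipend',428,100,49)):
    q=onz('top',225+a/3.4,130+b/3.1,z)-P;print(n,np.hypot(*q[:2]).round(1),np.degrees(np.arctan2(q[1],q[0])).round(2))
print(P)
E
```

```text
slotL 131.3 31.25
slotR1 129.8 -29.63
slotR2 131.4 -51.16
endL 130.9 43.76
endR 130.3 -58.51
green 277.3 32.93
yel 268.3 14.09
white 275.8 -26.59
blue 273.8 -52.87
handle 227.8 -6.61
knob 128.4 -6.85
tipend 255.2 -6.47
[427.40608676   1.54525349  60.        ]
```

The middle line lies at −6.6°. The visible left slot is at +31.3°, 37.9° from the middle, so it's the second slot on the left. The green dot is 1.7° past it, so that is the green slot. I'll move above the knob next.

```bash
cat >> h.py <<'E'
def goto(x,y,z,yaw):
    s=robot.get_state();M=R.from_quat(s['tool_rot']).as_matrix()
    d=M.T@(np.array([x,y,z])-s['eef_pos'])/10
    y0=np.degrees(np.arctan2(M[1,0],M[0,0]));t=-np.radians((yaw-y0+180)%360-180)
    print('t',round(s['clock'],2),'q7',s['q'][6].round(2),'row',d.round(2),round(t,3),'F',s['force'].round(1),'pos',s['eef_pos'].round(1),'yaw',round(y0,2),'w',round(s['width'],1))
E
python3 -c "
from h import *
goto(556,-13,230,-6.6)"
```

```text
t 0.1 q7 -0.11 row [ 52.47 -44.02   0.12] 0.43 F [ 0.9 -0.5 -0.2] pos [ 193.4 -594.   230.8] yaw 18.03 w 85.4
```

>>> step_arm --pt "3 -2.5 0 0.02" --pt "6 -5 0 0.04" --pt "9 -7.5 0 0.07" --pt "12 -10 0 0.1" --pt "15 -12.5 0 0.12" --pt "18 -15 0 0.15" --pt "21 -17.6 0 0.17" --pt "24 -20.1 0 0.2" --pt "27 -22.6 0 0.22" --pt "30 -25.2 0 0.25" --pt "33 -27.7 0 0.27" --pt "36 -30.2 0 0.3" --pt "39 -32.7 0 0.32" --pt "42 -35.2 0 0.35" --pt "45 -37.8 0 0.37" --pt "48 -40.3 0 0.4" --pt "51 -42.8 0 0.42" --pt "52.5 -44 0.1 0.43" --pt "52.5 -44 0.1 0.43" --pt "52.5 -44 0.1 0.43"

```text
clock: 1.77
eef_pos: [556.4, -12.4, 229.7]
tool_rot: [0.998, -0.057, -0.001, -0.0]
force: [-0.4, 0.2, -0.5]
width: 85.3
grip_force: 0.0
```

```bash
python3 - <<'E'
from h import *
s=robot.get_state();im=robot.camera('wrist');cv2.imwrite('pics/w1.png',im[:,:,::-1])
goto(556,-13,230,-6.6)
for c in('red','green','yellow'):
    b=[b for b in blobs(im,c)[0] if b[0]>40];print(c,b)
    if b: print(onz('wrist',*b[0][1],{'red':95}.get(c,19),s))
E
```

```text
t 1.82 q7 -1.85 row [-0.02 -0.06 -0.01] 0.0 F [-0.6  0.3 -0.4] pos [556.1 -13.7 229.9] yaw -6.58 w 85.2
red [(1050, [323.3, 225.0], [315, 195, 18, 61])]
[558.70628443 -13.39156806  95.        ]
green [(359, [148.8, 129.3], [139, 118, 20, 23])]
[661.64746244 152.45111505  19.        ]
yellow [(476, [224.3, 85.7], [212, 74, 25, 24])]
[689.23628966  67.11876902  19.        ]
```

View pics/w1.png

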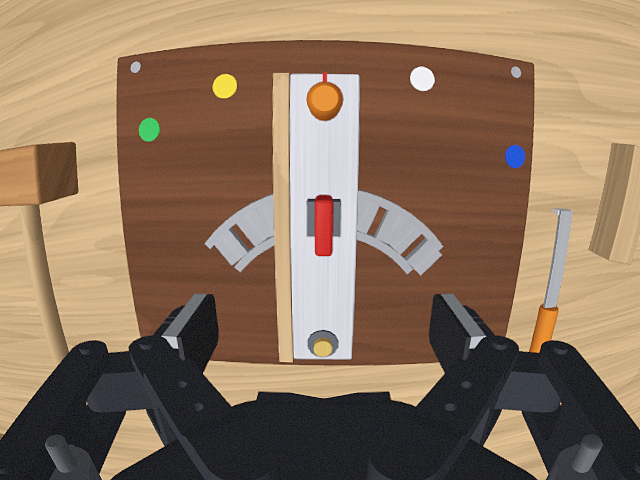

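Wrist view: the red bar at (323,225) is parallel to the arm. The pivot bolt is near (323,347), the left slot near (241,238), the handle top near (324,98) and the green dot at (149,129).

```bash
python3 - <<'E'
from h import *
s=robot.get_state();im=cv2.imread('pics/w1.png')[:,:,::-1]
g=cv2.cvtColor(np.ascontiguousarray(im),cv2.COLOR_RGB2HSV)
def cen(x0,x1,y0,y1,f):
    m=f(g[y0:y1,x0:x1].astype(int));yy,xx=np.nonzero(m);return xx.mean()+x0,yy.mean()+y0,len(xx)
u=cen(300,345,330,365,lambda a:(a[...,0]>15)&(a[...,0]<35)&(a[...,1]>90));print('bolt',u);P=onz('wrist',*u[:2],60,s)
sl=cen(228,256,222,253,lambda a:(a[...,1]>70)&(a[...,2]<140));print('slot',sl)
h=cen(305,345,80,112,lambda a:(a[...,1]>180)&(a[...,2]>200));print('handle',h)
print('P',P)
for n,(a,b),z in(('slot',sl[:2],28),('slot pts',(241,238),28),('green',(148.8,129.3),19),('handle',h[:2],115),('R1',(377,221),28),('R2',(414,247),28),('redTop',(323.5,197),103),('redbot',(323.5,254),103)):
    q=onz('wrist',a,b,z,s)-P;print(n,(q+P).round(1),np.hypot(*q[:2]).round(1),np.degrees(np.arctan2(q[1],q[0])).round(2))
E
```

```text
bolt (np.float64(322.3137931034483), np.float64(346.6758620689655), 290)
slot (np.float64(242.28402366863907), np.float64(236.3491124260355), 169)
handle (np.float64(323.29215358931555), np.float64(97.69782971619365), 599)
P [430.10233195   1.12140786  60.        ]
slot [541.2  66.7  28. ] 129.0 30.57
slot pts [539.7  68.3  28. ] 128.6 31.51
green [661.6 151.   19. ] 275.8 32.92
handle [651.7 -25.5 115. ] 223.2 -6.86
R1 [541.2 -64.4  28. ] 129.0 -30.53
R2 [511.  -99.3  28. ] 129.0 -51.14
redTop [581.  -17.5 103. ] 152.1 -7.03
redbot [537.7 -12.5 103. ] 108.4 -7.2
```

```bash
python3 -c "
from h import *
goto(558,-14,74,-6.9)"
```

```text
t 1.82 q7 -1.85 row [2.100e-01 1.000e-02 1.559e+01] 0.006 F [-0.6  0.3 -0.4] pos [556.1 -13.7 229.9] yaw -6.58 w 85.2
```

>>> step_arm --pt "0.1 0 3 0" --pt "0.2 0 6 0.005" --pt "0.2 0 9 0.005" --pt "0.2 0 12 0.005" --pt "0.2 0 14 0.005" --pt "0.2 0 15.6 0.005" --pt "0.2 0 15.6 0.005" --fingers 5

```text
clock: 2.4
eef_pos: [556.4, -15.1, 71.6]
tool_rot: [0.998, -0.061, -0.002, 0.0]
force: [-0.3, 0.5, -0.2]
width: 49.9
grip_force: 0.0
```

>>> step_arm --pt "0 0 0 0" --pt "0 0 0 0" --pt "0 0 0 0" --pt "0 0 0 0" --pt "0 0 0 0" --pt "0 0 0 0" --pt "0 0 0 0" --pt "0 0 0 0" --pt "0 0 0 0" --fingers 0.5

```text
clock: 3.15
eef_pos: [559.2, -13.8, 75.8]
tool_rot: [0.998, -0.06, 0.001, -0.0]
force: [-1.3, -0.4, 7.2]
width: 12.5
grip_force: 61.3
```

>>> step_arm --pt "0 0 -0.5 0" --pt "0 0 -1 0" --pt "0 0 -1.3 0" --pt "0 0 -1.5 0" --pt "0 0 -1.5 0"

```text
clock: 3.57
eef_pos: [558.8, -13.7, 89.8]
tool_rot: [0.998, -0.06, 0.0, 0.0]
force: [3.8, -0.8, -10.2]
width: 13.1
grip_force: 58.7
```

```bash
python3 - <<'E'
from h import *
goto(558,-14,89,-6.9)
s=robot.get_state();print(s['torque'],s['grip_force'])
im=robot.camera('wrist');cv2.imwrite('pics/w2.png',im[:,:,::-1])
im=robot.camera('side');b=blobs(im,'red',120)[0];print(b)
im0=np.ascontiguousarray(cv2.imread('pics/side0.png')[:,:,::-1]);print(blobs(im0,'red',120)[0])
E
```

```text
t 3.57 q7 -1.9 row [-0.07  0.03  0.08] 0.0 F [  3.8  -0.8 -10.2] pos [558.8 -13.7  89.8] yaw -6.9 w 13.1
[-0.39948079 -1.08871371 -0.01750512] 58.680776953697205
[(255, [54.0, 471.1], [41, 461, 25, 19]), (83, [298.3, 212.5], [295, 205, 7, 16]), (44, [284.4, 211.3], [282, 206, 5, 13]), (2, [246.5, 221.0], [246, 221, 2, 1])]
[(252, [292.1, 216.4], [283, 209, 20, 16]), (245, [53.7, 470.9], [41, 461, 25, 19]), (1, [367.0, 241.0], [367, 241, 1, 1]), (1, [364.0, 243.0], [364, 243, 1, 1])]
```

The spring pulls down with about 10 N, so the plunger is up. Next I twist it anticlockwise.

>>> step_arm --pt "0 0 0 -0.12" --pt "0 0 0 -0.24" --pt "0 0 0 -0.36" --pt "0 0 0 -0.48" --pt "0 0 0 -0.6" --pt "0 0 0 -0.72" --pt "0 0 0 -0.84" --pt "0 0 0 -0.96" --pt "0 0 0 -1.08" --pt "0 0 0 -1.2" --pt "0 0 0 -1.32" --pt "0 0 0 -1.44" --pt "0 0 0 -1.5" --pt "0 0 0 -1.5" --pt "0 0 0 -1.5"

```text
clock: 4.92
eef_pos: [558.1, -13.5, 88.9]
tool_rot: [0.772, 0.636, -0.0, -0.0]
force: [1.7, 2.4, -9.4]
width: 13.2
grip_force: 58.6
```

>>> step_arm --pt "0 0 0.2 0" --pt "0 0 0.25 0" --pt "0 0 0.25 0"

```text
clock: 5.17
eef_pos: [558.4, -13.4, 87.5]
tool_rot: [0.772, 0.636, -0.0, 0.0]
force: [-4.7, 1.1, 9.6]
width: 12.5
grip_force: 61.8
```

>>> step_arm --pt "0 0 0 0" --pt "0 0 0 0" --pt "0 0 0 0" --pt "0 0 0 0" --pt "0 0 0 0" --pt "0 0 -2 0" --pt "0 0 -5 0" --pt "0 0 -8 0" --pt "0 0 -10 0" --pt "0 0 -10 0" --fingers 5

```text
clock: 6.0
eef_pos: [560.2, -13.4, 190.7]
tool_rot: [0.771, 0.636, 0.002, 0.002]
force: [-0.2, -0.5, 1.3]
width: 50.3
grip_force: 0.0
```

```bash
python3 - <<'E'
from h import *
goto(558,-14,190,83.1)
s=robot.get_state()
im=robot.camera('wrist');cv2.imwrite('pics/w3.png',im[:,:,::-1]);print(blobs(im,'red')[0],blobs(im,'orange',190)[0])
im=robot.camera('side');b=blobs(im,'red',120)[0];print(b)
E
```

```text
t 6.0 q7 -0.61 row [-0.1  -0.2   0.07] -0.071 F [-0.2 -0.5  1.3] pos [560.2 -13.4 190.7] yaw 79.02 w 50.3
[(1564, [319.2, 246.9], [308, 210, 23, 75]), (19, [469.2, 220.9], [465, 219, 8, 5]), (5, [400.0, 0.0], [398, 0, 5, 1]), (4, [411.5, 4.5], [410, 3, 4, 4])] [(1828, [453.7, 234.5], [426, 210, 55, 51]), (114, [167.0, 440.0], [161, 436, 18, 12]), (2, [389.5, 386.0], [389, 386, 2, 1]), (2, [368.5, 262.0], [368, 262, 2, 1])]
[(249, [53.7, 471.0], [41, 461, 24, 19]), (173, [292.1, 212.0], [286, 203, 13, 20]), (5, [62.6, 475.8], [62, 474, 2, 4]), (2, [246.5, 220.5], [246, 220, 2, 2])]
```

View pics/w3.png

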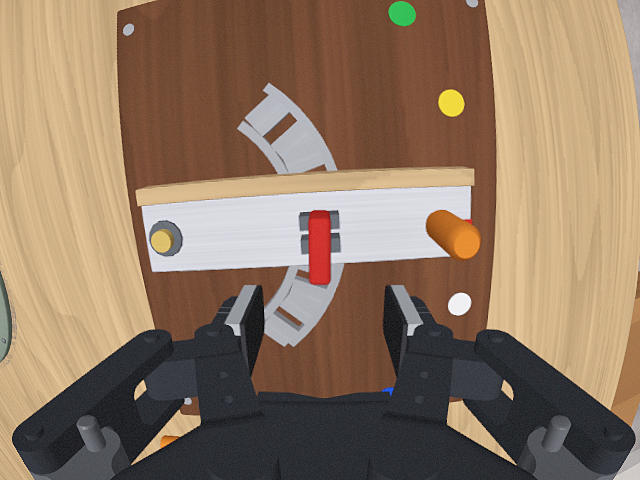

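The knob stays parked at about 1.5 rad, with the bar upright at (319,247). The handle top is at (454,235). Next is the handle.

```bash
python3 -c "
from h import *
goto(652,-25,180,-6.8);goto(652,-25,76,-6.8)"
```

```text
t 6.1 q7 -0.61 row [0.68 9.37 0.73] 1.498 F [-0.7 -0.8 -0.7] pos [558.7 -13.8 187.2] yaw 79.02 w 50.3
t 6.1 q7 -0.61 row [ 0.68  9.36 11.13] 1.498 F [-0.7 -0.8 -0.7] pos [558.7 -13.8 187.2] yaw 79.02 w 50.3
```

>>> step_arm --pt "0 1 0 0.12" --pt "0.1 2 0 0.24" --pt "0.2 3 0 0.36" --pt "0.3 4 0 0.48" --pt "0.4 5 0 0.6" --pt "0.5 6 0 0.72" --pt "0.6 7 0 0.84" --pt "0.7 8 0 0.96" --pt "0.7 9 0 1.08" --pt "0.7 9.4 0 1.2" --pt "0.7 9.4 0 1.32" --pt "0.7 9.4 0 1.44" --pt "0.7 9.4 0 1.5" --pt "0.7 9.4 2 1.5" --pt "0.7 9.4 5 1.5" --pt "0.7 9.4 8 1.5" --pt "0.7 9.4 10 1.5" --pt "0.7 9.4 11 1.5" --pt "0.7 9.4 11 1.5" --fingers 6.5

```text
clock: 7.68
eef_pos: [650.4, -24.5, 73.7]
tool_rot: [0.998, -0.06, -0.002, 0.0]
force: [0.4, -0.4, -0.1]
width: 65.0
grip_force: 0.0
```

>>> step_arm --pt "0 0 0 0" --pt "0 0 0 0" --pt "0 0 0 0" --pt "0 0 0 0" --pt "0 0 0 0" --pt "0 0 0 0" --fingers 2

```text
clock: 8.18
eef_pos: [652.9, -24.7, 78.4]
tool_rot: [0.998, -0.06, 0.001, 0.0]
force: [-0.7, -0.4, 7.1]
width: 24.3
grip_force: 58.4
```

```bash
python3 - <<'E'
from h import *
s=robot.get_state();print(s['force'],s['eef_pos'],s['grip_force'],s['width'])
P=np.array([428.5,1.5]);M=R.from_quat(s['tool_rot']).as_matrix()[:2,:2];a0=-6.8
r=225*np.array([np.cos(np.radians(a0)),np.sin(np.radians(a0))])
for th in list(np.arange(2.5,38,2.5))+[38]:
    t=np.radians(th);r1=np.array([[np.cos(t),-np.sin(t)],[np.sin(t),np.cos(t)]])@r
    print(th,((r1-r)@M/10).round(2),round(-t,3))
E
```

```text
[-0.72628185 -0.41958436  7.08877199] [652.85160672 -24.74469164  78.37739585] 58.449779441580176 24.32675845086406
2.5 [-0.02 -0.98] -0.044
5.0 [-0.09 -1.96] -0.087
7.5 [-0.2  -2.94] -0.131
10.0 [-0.35 -3.91] -0.175
12.5 [-0.54 -4.87] -0.218
15.0 [-0.78 -5.82] -0.262
17.5 [-1.05 -6.76] -0.305
20.0 [-1.37 -7.69] -0.349
22.5 [-1.73 -8.61] -0.393
25.0 [-2.12 -9.51] -0.436
27.5 [ -2.56 -10.38] -0.48
30.0 [ -3.03 -11.24] -0.524
32.5 [ -3.54 -12.08] -0.567
35.0 [ -4.09 -12.9 ] -0.611
37.5 [ -4.67 -13.69] -0.654
38 [ -4.79 -13.84] -0.663
```

>>> step_arm --pt "0 -1 0 -0.044" --pt "-0.1 -2 0 -0.087" --pt "-0.2 -2.9 0 -0.13" --pt "-0.35 -3.9 0 -0.175" --pt "-0.55 -4.9 0 -0.22" --pt "-0.8 -5.8 0 -0.26" --pt "-1.05 -6.75 0 -0.305" --pt "-1.35 -7.7 0 -0.35" --pt "-1.7 -8.6 0 -0.39" --pt "-2.1 -9.5 0 -0.435" --pt "-2.55 -10.4 0 -0.48" --pt "-3.05 -11.25 0 -0.525" --pt "-3.55 -12.1 0 -0.565" --pt "-4.1 -12.9 0 -0.61" --pt "-4.65 -13.7 0 -0.655" --pt "-4.8 -13.85 0 -0.665" --pt "-4.8 -13.85 0 -0.665" --pt "-4.8 -13.85 0 -0.665"

```text
clock: 9.68
eef_pos: [622.0, 119.7, 78.4]
tool_rot: [0.963, 0.27, 0.002, -0.0]
force: [2.3, 2.8, 7.3]
width: 24.6
grip_force: 59.2
```

>>> step_arm --pt "0 0 0 0" --pt "0 0 0 0" --pt "0 0 0 0" --pt "0 0 0 0" --pt "0 0 -4 0" --pt "0 0 -8 0" --pt "0 0 -11 0" --pt "-3 0 -12 0" --pt "-6.5 0 -12 0" --pt "-9.5 0 -12 0" --pt "-9.5 0 -12 0" --pt "-9.5 0 -12 0" --fingers 6.5

```text
clock: 10.68
eef_pos: [539.2, 68.4, 197.3]
tool_rot: [0.963, 0.268, 0.0, 0.0]
force: [1.1, 0.6, 0.6]
width: 65.0
grip_force: 0.0
```

```bash
python3 - <<'E'
from h import *
goto(428.5+130*np.cos(np.radians(31.2)),1.5+130*np.sin(np.radians(31.2)),88,121.2-4)
s=robot.get_state()
im=robot.camera('wrist');cv2.imwrite('pics/w4.png',im[:,:,::-1]);b=blobs(im,'red')[0];print(b,blobs(im,'orange',190)[0])
o=blobs(im,'orange',190)[0][0][1]
print(onz('wrist',*b[0][1],112,s), onz('wrist',*o,110,s))
E
```

```text
t 10.68 q7 -1.49 row [ 0.06 -0.02 10.93] -1.502 F [1.1 0.6 0.6] pos [539.2  68.4 197.3] yaw 31.15 w 65.0
[(1887, [321.5, 239.1], [288, 224, 68, 31]), (32, [321.5, 68.1], [319, 65, 6, 8]), (7, [327.0, 47.0], [327, 44, 1, 7]), (3, [312.0, 62.0], [311, 62, 3, 1])] [(773, [321.4, 97.1], [301, 72, 41, 46]), (239, [488.6, 439.7], [476, 429, 25, 22]), (10, [326.6, 98.5], [325, 97, 5, 4]), (9, [331.6, 92.1], [330, 91, 5, 3])]
[542.36662645  71.11219338 112.        ] [618.60676272 117.14120962 110.        ]
```

View pics/w4.png

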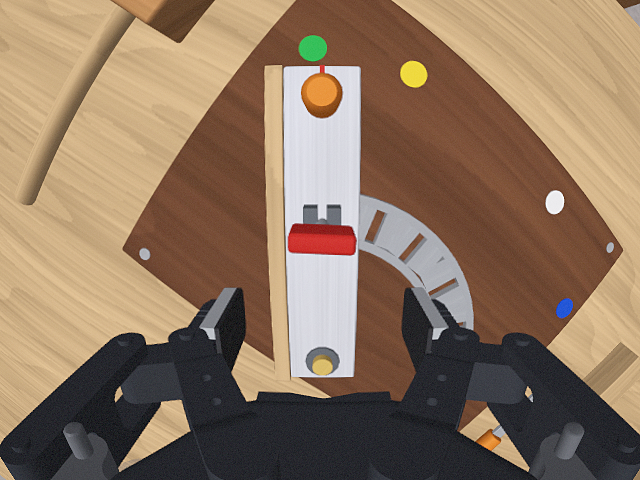

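The fence is now at the green slot. The next slots, L1, middle and R1, show to its right at (375,226), (413,249) and (443,287). The knob is still parked at (321,239). I'll grasp the knob, lift it a little and twist it back.

>>> step_arm --pt "0 0 0 -0.12" --pt "0 0 0 -0.24" --pt "0 0 0 -0.36" --pt "0 0 0 -0.48" --pt "0 0 0 -0.6" --pt "0 0 0 -0.72" --pt "0 0 0 -0.84" --pt "0 0 0 -0.96" --pt "0 0 0 -1.08" --pt "0 0 0 -1.2" --pt "0 0 2 -1.32" --pt "0 0 4 -1.44" --pt "0 0 6 -1.5" --pt "0 0 8 -1.5" --pt "0 0 10 -1.5" --pt "0 0 11 -1.5" --pt "0 0 11 -1.5" --fingers 5

```text
clock: 12.15
eef_pos: [539.2, 69.9, 84.8]
tool_rot: [0.521, 0.853, -0.001, -0.001]
force: [-0.2, 0.0, -1.0]
width: 50.0
grip_force: 0.0
```

>>> step_arm --pt "0 0 0 0" --pt "0 0 0 0" --pt "0 0 0 0" --pt "0 0 0 0" --pt "0 0 0 0" --pt "0 0 0 0" --pt "0 0 -0.2 0" --pt "0 0 -0.3 0" --pt "0 0 -0.3 0" --fingers 0.5

```text
clock: 12.9
eef_pos: [540.3, 69.5, 90.2]
tool_rot: [0.521, 0.853, 0.0, 0.0]
force: [5.0, 2.1, -11.0]
width: 12.9
grip_force: 58.7
```

>>> step_arm --pt "0 0 0 0.12" --pt "0 0 0 0.24" --pt "0 0 0 0.36" --pt "0 0 0 0.48" --pt "0 0 0 0.6" --pt "0 0 0 0.72" --pt "0 0 0 0.84" --pt "0 0 0 0.96" --pt "0 0 0 1.08" --pt "0 0 0 1.2" --pt "0 0 0 1.32" --pt "0 0 0 1.44" --pt "0 0 0 1.5" --pt "0 0 0 1.5" --pt "0 0 0.2 1.5" --pt "0 0 0.4 1.5" --pt "0 0 0.6 1.5" --pt "0 0 0.6 1.5"

```text
clock: 14.4
eef_pos: [539.6, 69.6, 83.3]
tool_rot: [0.963, 0.27, -0.0, -0.0]
force: [1.5, 3.1, -8.2]
width: 12.9
grip_force: 59.0
```

>>> step_arm --pt "0 0 0.2 0" --pt "0 0 0.4 0" --pt "0 0 0.6 0" --pt "0 0 0.6 0" --pt "0 0 0.6 0"

```text
clock: 14.82
eef_pos: [539.8, 69.5, 77.7]
tool_rot: [0.963, 0.269, -0.0, -0.0]
force: [1.4, 3.3, -7.3]
width: 13.1
grip_force: 59.3
```

The spring is still pulling down at a lift of about 3 mm, below riding height, so the pin is entering the slot. I'll release and let it spring home.

>>> step_arm --pt "0 0 0.2 0" --pt "0 0 0.2 0" --pt "0 0 0.2 0" --pt "0 0 0.2 0" --pt "0 0 0.2 0" --pt "0 0 0.2 0" --pt "0 0 -3 0" --pt "0 0 -6 0" --pt "0 0 -9 0" --pt "0 0 -12 0" --pt "0 0 -12 0" --pt "0 0 -12 0" --fingers 5

```text
clock: 15.82
eef_pos: [540.5, 69.4, 199.4]
tool_rot: [0.963, 0.269, 0.001, 0.0]
force: [-0.0, -0.8, -0.2]
width: 50.4
grip_force: 0.0
```

```bash
python3 - <<'E'
from h import *
a=np.radians(31.2);c=np.array([428.5+130*np.cos(a),1.5+130*np.sin(a)])
goto(*c,197,31.2)
s=robot.get_state()
im=robot.camera('wrist');cv2.imwrite('pics/w5.png',im[:,:,::-1]);b=blobs(im,'red')[0];print(b[0])
im=robot.camera('side');b=blobs(im,'red',120)[0];print(b)
for l in(0,8.5): print(l,proj('side',[*c,87+l]),proj('wrist',[*c,103+l],s))
cv2.imwrite('pics/s5.png',cv2.resize(im[170:290,190:350,::-1],None,fx=5,fy=5,interpolation=cv2.INTER_CUBIC))
E
```

```text
t 15.82 q7 -1.46 row [-0.1   0.01  0.24] -0.0 F [-0.  -0.8 -0.2] pos [540.5  69.4 199.4] yaw 31.19 w 50.4
(1305, [322.1, 236.8], [312, 204, 21, 67])
[(252, [291.9, 235.5], [282, 228, 20, 17]), (249, [53.8, 471.0], [41, 461, 25, 19]), (4, [61.5, 474.8], [60, 474, 4, 2]), (1, [361.0, 245.0], [361, 245, 1, 1])]
0 (np.float64(293.9332199249061), np.float64(234.6628618097576)) (np.float64(322.64442740286904), np.float64(242.59136377050768))
8.5 (np.float64(293.8714658337599), np.float64(231.5832365567093)) (np.float64(322.63388631658927), np.float64(246.0703299525269))
```

View pics/s5.png

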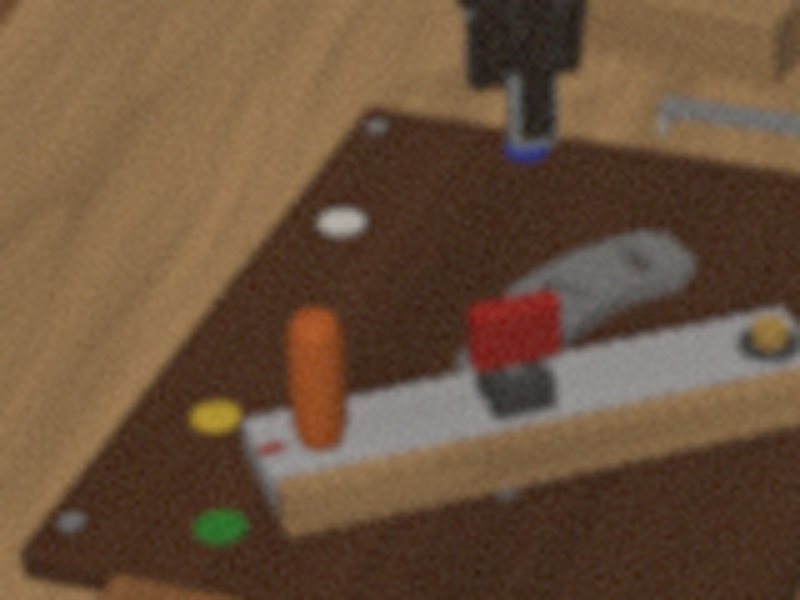

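View pics/w5.png

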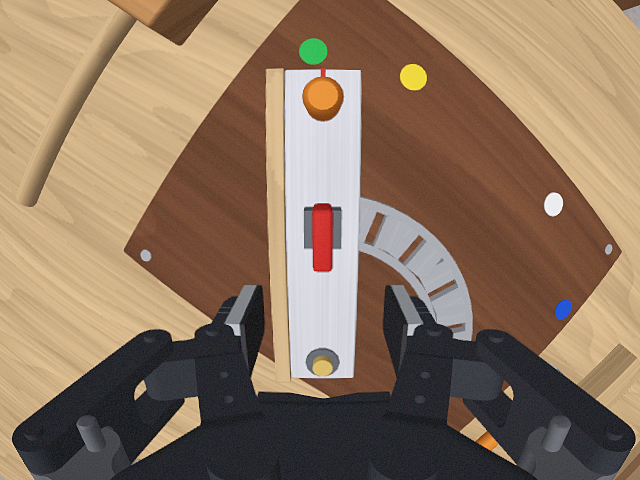

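Both views show the knob bar in line with the arm and sitting on its collar, with the side centroid at row 235.5. I'll check the prediction bias against the picture of the plunger home at the start.

```bash
python3 - <<'E'
from h import *
a=np.radians(-6.8);c=np.array([428.5+130*np.cos(a),1.5+130*np.sin(a)])
print('start pred home',proj('side',[*c,87]),'obs 292.1 216.4')
print(robot.get_state()['force'],robot.get_state()['clock'])
E
```

```text
start pred home (np.float64(293.61135143327755), np.float64(215.75959576126468)) obs 292.1 216.4
[0.23172775 1.11843304 1.1876793 ] 15.9167
```

At the start, with the pin home, the bias was +0.6 px. It is +0.8 px now, and a pin riding on the sector would give about −2.4. So the pin is fully home, and I'll hand the job in.

```bash
python3 -c "
from plant import robot
print(robot.sign_off())"
```

```text
the job is handed in; nothing more can be done
None
```

The job is handed in after about 16 s: the fence is at the green-dot slot with the plunger pin home, judged from the camera views and spring force (I did not push the fence to test the lock), and the gripper is open and clear of everything.

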